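# Put the fly-tying jars away in the bench organiser

### The job

Pull every material jar out of its snap-in socket in the dock and stand the jars upright in the white tray, one to a compartment. Once all of them are in, slide the loaded tray fully home into the wooden bay so that only its red handle sticks out, and leave the spool, the bottle and the fly box where they are.

Things in the scene. Friction and masses are not known exactly. Their poses are not given: they have to be found in the camera images.
- jar0: jar with a red ribbed lid, 38 mm in diameter over the lid, 56 mm tall (lid: the top 14 mm, grip it there from above; body 36 mm in diameter). 40 to 85 g. Origin: centre of its underside, z up through the lid. It starts snapped upright into one of the dock's sockets; a straight upward pull of 9 to 17 N frees it within 10 mm; raised 30 mm it is clear. May be absent.
- jar1: jar with a yellow ribbed lid, 38 mm in diameter over the lid, 56 mm tall (lid: the top 14 mm, grip it there from above; body 36 mm in diameter). 40 to 85 g. Origin: centre of its underside, z up through the lid. It starts snapped upright into one of the dock's sockets; a straight upward pull of 9 to 17 N frees it within 10 mm; raised 30 mm it is clear. May be absent.
- jar2: jar with a blue ribbed lid, 38 mm in diameter over the lid, 56 mm tall (lid: the top 14 mm, grip it there from above; body 36 mm in diameter). 40 to 85 g. Origin: centre of its underside, z up through the lid. It starts snapped upright into one of the dock's sockets; a straight upward pull of 9 to 17 N frees it within 10 mm; raised 30 mm it is clear. May be absent.
- jar3: jar with a green ribbed lid, 38 mm in diameter over the lid, 56 mm tall (lid: the top 14 mm, grip it there from above; body 36 mm in diameter). 40 to 85 g. Origin: centre of its underside, z up through the lid. It starts snapped upright into one of the dock's sockets; a straight upward pull of 9 to 17 N frees it within 10 mm; raised 30 mm it is clear. May be absent.
- jar4: jar with a orange ribbed lid, 38 mm in diameter over the lid, 56 mm tall (lid: the top 14 mm, grip it there from above; body 36 mm in diameter). 40 to 85 g. Origin: centre of its underside, z up through the lid. It starts snapped upright into one of the dock's sockets; a straight upward pull of 9 to 17 N frees it within 10 mm; raised 30 mm it is clear. May be absent.
- jar5: jar with a white ribbed lid, 38 mm in diameter over the lid, 56 mm tall (lid: the top 14 mm, grip it there from above; body 36 mm in diameter). 40 to 85 g. Origin: centre of its underside, z up through the lid. It starts snapped upright into one of the dock's sockets; a straight upward pull of 9 to 17 N frees it within 10 mm; raised 30 mm it is clear. May be absent.
- dock: fixed pale wooden plate, 220 x 150 mm, with six snap sockets at x = -70, 0, +70 mm, y = +-35 mm in its own frame; jars stand in them 5 mm above the bench. Each socket has two black housings (along the dock's x, tops 26 mm above the bench) whose sprung steel balls catch a waist low on the jar (11 to 18 mm above its underside). Origin: centre of the underside; z up.
- tray: loose white tray, 136 (x) x 202 (y) mm, 0.4 kg, on the bench; walls and dividers 22 mm high and 4 mm thick, floor 4 mm thick; six 62 x 62 mm compartments centred at x = +-33 mm, y = -66, 0, +66 mm. Origin: centre of the underside, z up; its front looks along its own -x, where the red handle stands out.
- tray_fin (a point): the point to grip on the tray's red handle, an upright fin 10 mm thick (along the tray's y), 55 mm high, reaching from the front wall (68 mm from the tray's centre) to 121 mm from it. This point is at (-100, 0, 40) mm in the tray's frame; axes as the tray's. Pinched from above across its thickness it serves to drag, turn and push the tray along the bench.
- bay: fixed dark-wood organiser with one bay, open at the front (its own -x); the bench is its floor. Bay 212 mm wide (y), 72 mm high, 140 mm deep: front edge at x = -75 mm, back stop at +65 mm. Clear roof. Origin: centre of the underside, x into the bay. The tray enters with tray x along bay x; home, its centre is at x = -3 mm, its front wall 4 mm inside the front edge.
- bay_mouth (a point): middle of the bay's front edge at bench level; axes as the bay's (x into the bay). Steel guide plates flare outward for 18 mm in front of it at either side. The bay's roof is 81 mm above the bench at its top.
- spool: bystander: wooden thread spool, 30 mm diameter, 38 mm tall, loose; origin: centre of the underside
- varnish: bystander: amber bottle with a black cap, 42 mm diameter, 75 mm tall, loose; origin: centre of the underside
- flybox: bystander: flat red and white fly box, 80 x 110 x 24 mm, loose; origin: centre of the underside

How it is judged:
By the outcome, as a careful person would: the job done as asked, in the order asked, and still so for the second after the job is handed in, with the robot touching nothing.
Of jar0, jar1, jar2, jar3, jar4, jar5 only 4 to 6 are there at a start; the rules pass over those that are not, and their reading is None.
At some moment in a run one of tray may be knocked a few centimetres aside while the robot is not near it.
Once in a run the grip may slacken for a moment while it holds something.
It also fails if it takes over 210 s, if anything falls off the work surface, if the arm or the gripper's body presses on something with over 40 N, if the wrist force passes 120 N, or if a joint passes its speed limit or range.

### The arm

A 6-joint arm with a two-finger parallel gripper is mounted at the origin on the work surface. World frame = base frame: x ahead of the robot, y to its left, z up, the work surface at z = 0. Lengths are in mm, angles in rad, forces in N, time in s.
With the tool pointing down it reaches from about 350 to 875 mm from the base axis. Payload 4.2 kg.
Tool frame: the origin (TCP) lies midway between the tips of the shut fingers; the grasp point (between the pads) lies 19 mm behind it (arm.tcp_to_grasp is the distance from the TCP to the grasp point, in mm); z points along the fingers, y is the line along which they close (so a half turn about z gives the same grasp; the last joint's range is limited). The gripper opens to 85 mm and grips with 20 to 120 N. Pads are 22 mm wide; open, the fingers measure 114 mm over their backs; the gripper's body (76 mm by 85 mm) begins 54 mm behind the grasp point. The pads swing forward as they close: fully open they stand 13 mm farther back than shut.
Start: joints at [1.476, 0.385, 0.008, 0, -1.194, -0.259], TCP at [216.508, 586.279, 231.312] pointing down, gripper open.
Joint ranges: [-3.14, 3.14], [-1.21, 2.06], [-1.07, 1.41], [-3.16, 2.05], [-2.99, -0.16], [-3.1, 3.1]. Speed limits (rad/s): [2.79, 2.79, 3.14, 3.14, 3.14, 3.14].

### API

Orientations are given as a unit quaternion [x, y, z, w].
In Python, from bench import arm, get_image gives the robot as it stands.
- The arm moves only by the tool drive_tool, never from a script. Its argument "deltas" is a list of rows, each a list of 2 entries, a list of its own where there are three numbers: the shift along the tool's x, y, z in cm, then the turn, a rotation vector about the tool's x, y, z in degrees. In form: [[[x, y, z], [ax, ay, az]], ...]. A call has 1 to 12 rows; each row shifts and turns the commanded pose from where the row before left it, along the tool's axes as they then stand; what a row does not reach is not made up. A row lasts 1/10 s, in which the tool goes at most 50 mm and 8.59 degrees, less where a joint would pass 70% of its speed; a pose out of reach is approached as far as the arm can. A call with a gripper value outside its range is refused whole. "claw" is the finger opening in cm, from 0 to 8.54, set as the call begins (left out, the last holds). The fingers move at their own pace and stop on an object; the grip force is fixed at half the most. Time passes only in rows, so rows that do not move let the fingers close. It gives the time, the measured TCP pose, the force, the opening and the grip force at its end, in the units of the state.
- arm.read_state(): the state, without advancing time (a new reading comes with each control period).
- get_image(name): name is "side" or "top"; returns a dict with "img" (420x560x3 uint8, red, green, blue), "fx", "fy", "cx", "cy" (pixels), "eye" and "orientation" of the camera in the world. Camera axes: x right, y down, z forward; pixel columns grow to the right and rows downward; lengths in mm; the calibration is good to about 2 mm. A picture is of the moment at which its call begins. There is no depth.
- arm.job_done(): hands the job in; it is judged then, once.
The state is a dict: "clock": time; "joints": joint angles; "joint_vel": joint speeds; "joint_efforts": joint torques, N m; "position": TCP position; "ee_rot": TCP orientation; "contact_force": force on the tool from outside, world axes, zero at the start; "wrist_torque": the same for the moment, N m; "gripper_width": finger opening in mm; "grasp_force": force on a finger pad.
Only numpy, scipy, OpenCV 4.12 (cv2) and the standard library are available. Lean on these libraries where they do the work, as an engineer would, in place of code of your own. Each camera call takes 0.05 s, during which the arm holds its last target. There are 200 camera calls.

## Working session

There is one attempt and no reset: what is moved stays moved. The work goes in short steps, Python scripts to look and compute and a tool call to move; the robot and the scene stay as the last step left them, time stands still between calls to the robot, and variables do not carry over. Pictures are saved under pics/ and viewed, at most 14 in all, crops included, and the job is handed in when it is done.

Besides the shell and the picture viewer there is one more tool, called after "Emit:" by a JSON object that holds its "op" and its "data", one argument or row to a line. drive_tool: Moves the arm, as the interface text tells. Its arguments: {"type":"object","properties":{"deltas":{"type":"array"},"claw":{"type":"number"}},"required":["deltas"]}

```bash
mkdir -p pics; ls; python3 - <<'E'
from bench import arm,get_image
import cv2,numpy as np
for n in("top","side"):
    d=get_image(n); cv2.imwrite(f"pics/{n}0.png",d["img"][:,:,::-1]); np.save(n+"0.npy",d["img"])
    print(n,[ (k,np.round(d[k],3).tolist()) for k in d if k!="img"])
s=arm.read_state(); print(s["position"],s["ee_rot"],s["clock"],s["gripper_width"])
E
```

```text
pics
top [('fx', 438.194), ('fy', 438.194), ('cx', 280.607), ('cy', 210.576), ('eye', [481.633, 12.767, 1051.462]), ('orientation', [-0.703, 0.707, -0.051, 0.052])]
side [('fx', 490.809), ('fy', 490.809), ('cx', 276.309), ('cy', 209.534), ('eye', [-15.513, -594.138, 635.691]), ('orientation', [0.813, -0.346, 0.187, -0.431])]
[216.34045391 585.81577039 230.3268742 ] [ 9.84384031e-01 -1.76031555e-01 -1.16667293e-04  9.78347433e-04] 0.1 85.34017650149215
```

View pics/top0.png

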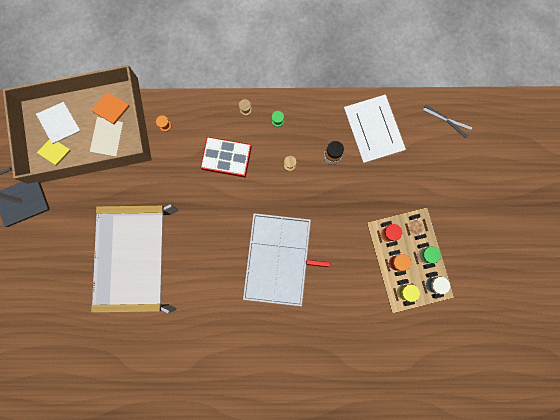

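View pics/side0.png

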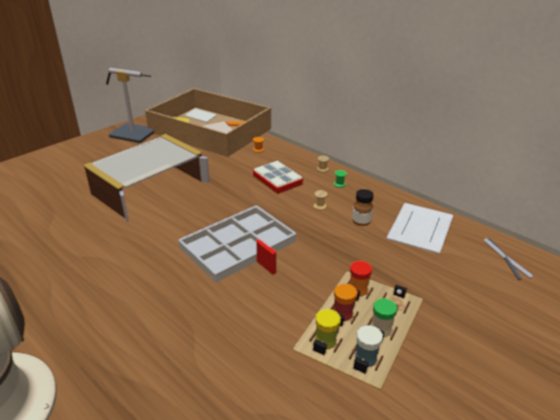

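The top view shows five jars in the dock on the right: red (393,232), orange (401,262), yellow (410,293), green (432,255) and white (440,286). Blue is absent. The tray is at about (277,260) with its fin at (318,264), and the bay is at about (127,258) with its mouth facing the tray.

```bash
cat > h.py <<'E'
import numpy as np,cv2
from scipy.spatial.transform import Rotation as R
from bench import arm,get_image
def ray(d,uv,z):
    uv=np.atleast_2d(np.asarray(uv,float)); c=np.c_[(uv[:,0]-d["cx"])/d["fx"],(uv[:,1]-d["cy"])/d["fy"],np.ones(len(uv))]
    v=R.from_quat(d["orientation"]).apply(c); e=np.array(d["eye"]); return e+v*((z-e[2])/v[:,2])[:,None]
def blobs(m,amin=40):
    cs,_=cv2.findContours(m.astype(np.uint8)*255,cv2.RETR_EXTERNAL,cv2.CHAIN_APPROX_NONE)
    return [c for c in sorted(cs,key=cv2.contourArea,reverse=True) if cv2.contourArea(c)>amin]
def hsv(d): return cv2.cvtColor(d["img"],cv2.COLOR_RGB2HSV).astype(int)
def quad(d,c,z):
    p=ray(d,c.reshape(-1,2),z)[:,:2].astype(np.float32); r=cv2.minAreaRect(p); return r,cv2.boxPoints(r)
def tray(d):
    H=hsv(d); m=(H[...,1]<45)&(H[...,2]>140); out=None
    m[:190]=0
    m=cv2.morphologyEx(m.astype(np.uint8),cv2.MORPH_CLOSE,np.ones((5,5)))
    m=cv2.morphologyEx(m,cv2.MORPH_OPEN,np.ones((7,7)))
    for c in blobs(m,1500):
        r,b=quad(d,c,12); s=sorted(r[1])
        if abs(s[0]-136)<25 and abs(s[1]-202)<25: out=(r,b)
    return out
def fin(d):
    H=hsv(d); m=((H[...,0]<6)|(H[...,0]>174))&(H[...,1]>150)&(H[...,2]>90); m[:190]=0
    o=[]
    for c in blobs(m,30):
        r=cv2.minAreaRect(c); s=sorted(r[1])
        if s[1]>2*s[0]: o.append(quad(d,c,55))
    return o
def go(x,y,z,yaw=None):
    "yaw = world direction (deg) of the tool y axis, modulo 180; prints turn first, then shift in the turned frame"
    s=arm.read_state(); q=R.from_quat(s["ee_rot"]); p=np.array(s["position"]); M=q.as_matrix()
    ay=np.degrees(np.arctan2(M[1,1],M[0,1])); yt=ay if yaw is None else ay+((yaw-ay+90)%180-90)
    a=np.radians(yt); Y=np.array([np.cos(a),np.sin(a),0]); Z=np.array([0,0,-1.]); G=np.c_[np.cross(Y,Z),Y,Z]
    print("turn",np.round(np.degrees((q.inv()*R.from_matrix(G)).as_rotvec()),1),"shift cm",np.round(G.T@(np.array([x,y,z])-p)/10,2))
def st():
    s=arm.read_state(); print("t%.1f"%s["clock"],"p",np.round(s["position"],1),"F",np.round(s["contact_force"],1),"w %.1f g %.1f"%(s["gripper_width"],s["grasp_force"]),"j",np.round(s["joints"],2))
E
python3 - <<'E'
from h import *
d=get_image("top");H=hsv(d);h,s,v=H[...,0],H[...,1],H[...,2]
roi=np.zeros(h.shape,bool);roi[200:320,365:460]=1
M={"red":((h<5)|(h>175))&(s>150),"orange":(h>8)&(h<17)&(s>200)&(v>150),"yellow":(h>24)&(h<34)&(s>150)&(v>120),"green":(h>50)&(h<80)&(s>110),"white":(s<40)&(v>150)}
P={}
for k,m in M.items():
    for c in blobs(m&roi,60)[:1]:
        (u,w),r=cv2.minEnclosingCircle(c); mo=cv2.moments(c); g=(mo["m10"]/mo["m00"],mo["m01"]/mo["m00"])
        P[k]=ray(d,g,57)[0,:2]; print(k,np.round((u,w,r),1),np.round(g,1),np.round(P[k],1),cv2.contourArea(c))
print("tray",tray(d)); print("fin",fin(d))
m=((h>18)&(h<26)&(s>120)&(v>140)); m[:190]=0; m[:, :80]=0; m[:,200:]=0
for c in blobs(m,100): print("rail",quad(d,c,81))
m=(s<60)&(v>120);m[:195]=0;m[:,200:]=0;m[:,:80]=0
for c in blobs(m,20): print("grey",cv2.boundingRect(c),cv2.contourArea(c),quad(d,c,81)[1].round(0).tolist())
cv2.imwrite("pics/bay.png",cv2.resize(d["img"][195:325,80:190,::-1],None,fx=5,fy=4.5,interpolation=2))
q=R.from_quat(arm.read_state()["ee_rot"]).as_matrix();print(q.round(3).tolist()); go(*P["red"],231) if 0 else None
E
```

```text
red [392.7 231.9   8.8] [392.8 231.9] [ 577.1 -240.6] 205.0
green [431.5 254.5   8.9] [431.3 254.5] [ 525.2 -325.3] 212.0
white [440.5 285.5   8.9] [440.9 285. ] [ 457.2 -343. ] 207.5
tray (((519.621826171875, 24.21158218383789), (137.50926208496094, 204.54737854003906), 83.27153015136719), array([[409.99698 , -32.08669 ],
       [613.1355  , -56.052326],
       [629.2467  ,  80.50986 ],
       [426.10815 , 104.475494]], dtype=float32))
fin [(((507.26947021484375, -68.957763671875), (54.31365203857422, 11.407772064208984), 83.35316467285156), array([[498.46054 , -95.271835],
       [509.79163 , -96.59227 ],
       [516.07837 , -42.643692],
       [504.7473  , -41.323257]], dtype=float32))]
rail (((413.58685302734375, 353.2884826660156), (147.97254943847656, 14.868857383728027), 89.68241882324219), array([[405.74243, 279.34454],
       [420.61108, 279.26215],
       [421.43127, 427.23242],
       [406.56262, 427.31482]], dtype=float32))
rail (((629.7161254882812, 355.4197692871094), (15.656096458435059, 146.0285186767578), 0.5979732871055603), array([[621.12646, 428.34836],
       [622.6505 , 282.3278 ],
       [638.3058 , 282.49118],
       [636.78174, 428.51175]], dtype=float32))
grey (92, 213, 71, 92) 5969.5 [[421.0, 427.0], [422.0, 278.0], [621.0, 279.0], [620.0, 428.0]]
[[0.938, -0.347, -0.0], [-0.347, -0.938, -0.002], [0.0, 0.002, -1.0]]
```

View pics/bay.png

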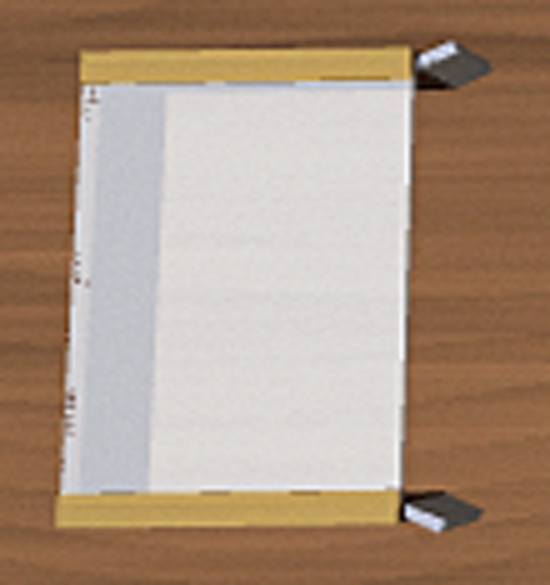

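The bay crop shows the front edge on the right with the guide plates flared outward at both of its ends, and the mouth is clear. Now the first move: the red jar.

```bash
python3 - <<'E'
from h import *
go(577,-241,120,104.6); st()
E
```

```text
turn [  0.1   0.  -34.9] shift cm [14.05 89.11 11.05]
t0.1 p [216.4 585.9 230.5] F [ 1.3  0.2 -0.5] w 85.2 g 0.0 j [ 1.48  0.39  0.01 -0.   -1.19 -0.26]
```

Emit:
{"op": "drive_tool", "data": {
  "deltas": [
    [[0,0,0],[0,0,-7]],
    [[0,0,0],[0,0,-7]],
    [[0,0,0],[0,0,-7]],
    [[0,0,0],[0,0,-7]],
    [[0,0,0],[0,0,-7]],
    [[0.7,4.5,0],[0,0,0]],
    [[0.7,4.5,0],[0,0,0]],
    [[0.7,4.5,0],[0,0,0]],
    [[0.7,4.5,0],[0,0,0]],
    [[0.7,4.5,0],[0,0,0]],
    [[0.7,4.5,0],[0,0,0]],
    [[0.7,4.5,0],[0,0,0]]
  ],
  "claw": 5.5
}}

```text
clock: 1.35
position: [344.2, 292.2, 231.3]
ee_rot: [0.992, 0.128, -0.0, 0.0]
contact_force: [1.2, 0.5, 0.5]
gripper_width: 54.7
grasp_force: 0.0
```

Emit:
{"op": "drive_tool", "data": {
  "deltas": [
    [[0.7,4.5,0],[0,0,0]],
    [[0.7,4.5,0],[0,0,0]],
    [[0.7,4.5,0],[0,0,0]],
    [[0.7,4.5,0],[0,0,0]],
    [[0.7,4.5,0],[0,0,0]],
    [[0.7,4.5,0],[0,0,0]],
    [[0.7,4.5,0],[0,0,0]],
    [[0.7,4.5,0],[0,0,0]],
    [[0.7,4.5,0],[0,0,0]],
    [[0.7,4.5,0],[0,0,0]],
    [[0.7,4.5,0],[0,0,0]],
    [[0.7,4.5,0],[0,0,0]]
  ]
}}

```text
clock: 2.55
position: [562.8, -208.7, 231.0]
ee_rot: [0.992, 0.128, -0.0, -0.0]
contact_force: [0.3, 0.2, 0.7]
gripper_width: 55.3
grasp_force: 0.0
```

```bash
python3 - <<'E'
from h import *
st();go(577,-241,120,104.6)
E
```

```text
t2.5 p [ 562.8 -208.7  231. ] F [0.3 0.2 0.7] w 55.3 g 0.0 j [-0.09  0.34 -0.06 -0.   -1.17  1.91]
turn [-0.   0.   0.1] shift cm [ 0.56  3.49 11.1 ]
```

Emit:
{"op": "drive_tool", "data": {
  "deltas": [
    [[0.3,1.8,2],[0,0,0]],
    [[0.3,1.7,3],[0,0,0]],
    [[0,0,3],[0,0,0]],
    [[0,0,3],[0,0,0]],
    [[0,0,3],[0,0,0]],
    [[0,0,3],[0,0,0]],
    [[0,0,2],[0,0,0]],
    [[0,0,0.9],[0,0,0]],
    [[0,0,0],[0,0,0]]
  ]
}}

```text
clock: 3.45
position: [576.4, -239.0, 30.9]
ee_rot: [0.992, 0.128, -0.001, -0.0]
contact_force: [0.2, -0.3, 0.2]
gripper_width: 55.1
grasp_force: 0.0
```

```bash
python3 - <<'E'
from h import *
st();go(577,-241,32,104.6)
a=get_image("top")["img"][190:330,340:480,::-1];b=get_image("side")["img"][230:390,280:440,::-1]
cv2.imwrite("pics/g1.png",np.hstack([cv2.resize(a,(400,400)),cv2.resize(b,(400,400))]))
E
```

```text
t3.5 p [ 576.4 -239.    30.9] F [ 0.2 -0.3  0.2] w 55.1 g 0.0 j [-0.13  0.58 -0.22 -0.   -0.77  1.96]
turn [-0.1  0.2  0.1] shift cm [ 0.01  0.21 -0.11]
```

View pics/g1.png

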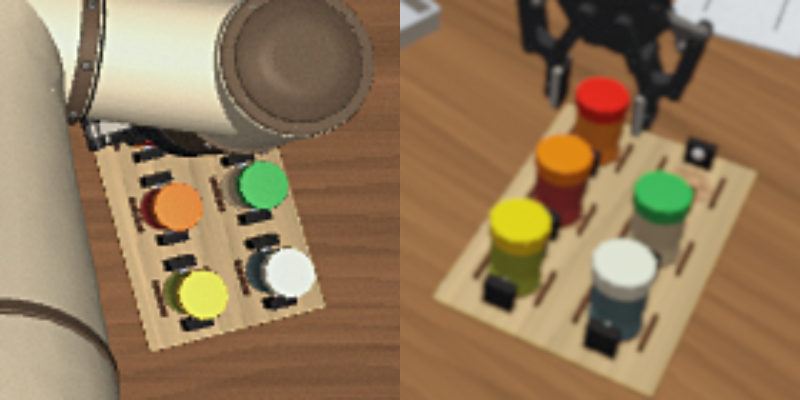

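The side crop shows the fingers straddling the red lid (about 600,100 in the crop) with their tips just below the lid rim. Next I close and pull.

Emit:
{"op": "drive_tool", "data": {
  "deltas": [
    [[0,0.2,0],[0,0,0]],
    [[0,0,0],[0,0,0]],
    [[0,0,0],[0,0,0]],
    [[0,0,0],[0,0,0]],
    [[0,0,0],[0,0,0]],
    [[0,0,-0.4],[0,0,0]],
    [[0,0,-0.4],[0,0,0]],
    [[0,0,-0.4],[0,0,0]],
    [[0,0,-0.8],[0,0,0]],
    [[0,0,-2],[0,0,0]],
    [[0,0,-3],[0,0,0]],
    [[0,0,-3],[0,0,0]]
  ],
  "claw": 0
}}

```text
clock: 4.75
position: [577.3, -241.2, 134.1]
ee_rot: [0.992, 0.128, -0.001, 0.0]
contact_force: [0.4, 0.4, -0.2]
gripper_width: 36.0
grasp_force: 62.6
```

```bash
cat >> h.py <<'E'
def comp(d):
    T=tray(d); f=fin(d)
    print("tray",None if T is None else np.round(T[0][0]+T[0][1]+(T[0][2],),1),"fin",[np.round(x[0][0]+x[0][1]+(x[0][2],),1).tolist() for x in f])
E
python3 - <<'E'
from h import *
st();d=get_image("top");comp(d)
c=np.array([519.6,24.2]);a=np.radians(83.1);ex=np.array([np.cos(a),np.sin(a)]);ey=np.array([-ex[1],ex[0]])
for sx in(33,-33):
  for y in(-66,0,66):
    p=c+sx*ex+y*ey; print(sx,y,p.round(1)); go(*p,130,104.6)
E
```

```text
t4.8 p [ 577.3 -241.2  134.1] F [ 0.4  0.4 -0.2] w 36.0 g 62.6 j [-0.14  0.47 -0.12  0.   -0.98  1.97]
tray [519.6  24.2 137.5 204.5  83.3] fin []
33 -66 [589.1  49. ]
turn [ 0.4 -0.5  0.2] shift cm [  8.16 -27.99   1.06]
33 0 [523.6  57. ]
turn [ 0.4 -0.5  0.2] shift cm [  2.02 -30.41   1.06]
33 66 [458.   64.9]
turn [ 0.4 -0.5  0.2] shift cm [ -4.12 -32.83   1.06]
-33 -66 [581.2 -16.5]
turn [ 0.4 -0.5  0.2] shift cm [  5.74 -21.85   1.06]
-33 0 [515.6  -8.6]
turn [ 0.4 -0.5  0.2] shift cm [ -0.4  -24.27   1.06]
-33 66 [450.1  -0.6]
turn [ 0.4 -0.5  0.2] shift cm [ -6.54 -26.69   1.06]
```

Emit:
{"op": "drive_tool", "data": {
  "deltas": [
    [[1,-3.5,0],[0,0,0]],
    [[1,-3.5,0],[0,0,0]],
    [[1,-3.5,0],[0,0,0]],
    [[1,-3.5,0],[0,0,0]],
    [[1,-3.5,0],[0,0,0]],
    [[1,-3.5,0],[0,0,0]],
    [[1,-3.5,0],[0,0,0]],
    [[1.2,-3.5,0],[0,0,0]],
    [[0,0,0],[0,0,0]],
    [[0,0,3],[0,0,0]],
    [[0,0,3],[0,0,0]],
    [[0,0,1.5],[0,0,0]]
  ]
}}

```text
clock: 6.0
position: [584.3, 49.7, 55.7]
ee_rot: [0.992, 0.128, -0.002, 0.0]
contact_force: [-0.1, 0.2, -0.6]
gripper_width: 36.1
grasp_force: 62.6
```

```bash
python3 - <<'E'
from h import *
st();d=get_image("top");comp(d);go(589,49,31,104.6)
b=get_image("side")["img"][150:310,160:320,::-1]
cv2.imwrite("pics/g2.png",cv2.resize(b,(480,480)))
E
```

```text
t6.0 p [584.3  49.7  55.7] F [-0.1  0.2 -0.6] w 36.1 g 62.6 j [ 0.36  0.5  -0.3  -0.   -0.77  1.47]
tray [5.240e+02 3.843e+02 2.136e+02 1.441e+02 3.000e-01] fin [[507.6, -69.0, 54.3, 10.9, 82.6]]
turn [0.  0.4 0.1] shift cm [0.55 0.18 2.28]
```

View pics/g2.png

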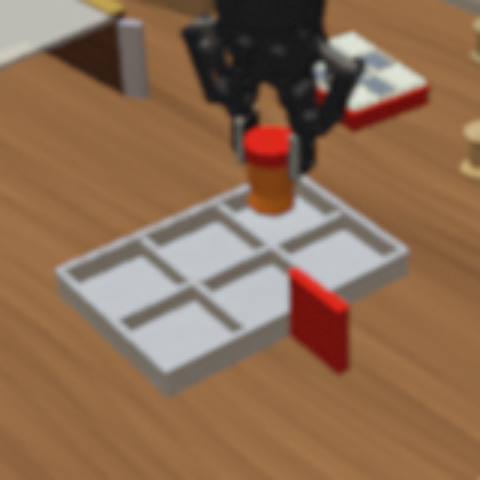

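The red jar hangs upright over the back-right compartment (270,205 in the crop), well inside the walls. Next I lower and release it.

Emit:
{"op": "drive_tool", "data": {
  "deltas": [
    [[0.5,0.1,1],[0,0,0]],
    [[0,0,0.8],[0,0,0]],
    [[0,0,0.5],[0,0,0]],
    [[0,0,0.2],[0,0,0]],
    [[0,0,0],[0,0,0]]
  ]
}}

```text
clock: 6.6
position: [591.1, 50.8, 33.2]
ee_rot: [0.992, 0.128, 0.0, 0.0]
contact_force: [-1.6, -0.1, 2.5]
gripper_width: 35.7
grasp_force: 63.2
```

Emit:
{"op": "drive_tool", "data": {
  "deltas": [
    [[0,0,0],[0,0,0]],
    [[0,0,0],[0,0,0]],
    [[0,0,0],[0,0,0]],
    [[0,0,-1],[0,0,0]],
    [[0,0,-3],[0,0,0]],
    [[0,0,-3],[0,0,0]],
    [[0,0,-3],[0,0,0]],
    [[0,0,0],[0,0,0]]
  ],
  "claw": 5.3
}}

```text
clock: 7.4
position: [594.1, 51.6, 138.1]
ee_rot: [0.992, 0.129, 0.005, -0.0]
contact_force: [0.5, 0.7, 0.7]
gripper_width: 53.2
grasp_force: 0.0
```

```bash
python3 - <<'E'
from h import *
st();go(509,-258.3,130,104.6)
E
```

```text
t7.4 p [594.1  51.6 138.1] F [0.5 0.7 0.7] w 53.2 g 0.0 j [ 0.36  0.41 -0.2   0.   -0.95  1.47]
turn [ 0.  -0.6  0.2] shift cm [-16.05  27.84   0.81]
```

Emit:
{"op": "drive_tool", "data": {
  "deltas": [
    [[-2,3.5,0],[0,0,0]],
    [[-2,3.5,0],[0,0,0]],
    [[-2,3.5,0],[0,0,0]],
    [[-2,3.5,0],[0,0,0]],
    [[-2,3.5,0],[0,0,0]],
    [[-2,3.5,0],[0,0,0]],
    [[-2,3.5,0],[0,0,0]],
    [[-2,3.3,0],[0,-0.6,0]],
    [[0,0,0],[0,0,0]],
    [[0,0,3],[0,0,0]],
    [[0,0,2],[0,0,0]]
  ]
}}

```text
clock: 8.5
position: [505.8, -258.6, 81.4]
ee_rot: [0.992, 0.128, -0.005, 0.0]
contact_force: [0.5, 1.6, -0.6]
gripper_width: 52.9
grasp_force: 0.0
```

```bash
python3 - <<'E'
from h import *
st();go(509,-258.3,34,104.6)
E
```

```text
t8.5 p [ 505.8 -258.6   81.4] F [ 0.5  1.6 -0.6] w 52.9 g 0.0 j [-0.19  0.44 -0.32  0.01 -0.82  2.01]
turn [-0.   0.6  0.1] shift cm [0.31 0.05 4.74]
```

Emit:
{"op": "drive_tool", "data": {
  "deltas": [
    [[0.2,0,2],[0,0.6,0]],
    [[0,0,2],[0,0,0]],
    [[0,0,0.6],[0,0,0]],
    [[0,0,0],[0,0,0]]
  ]
}}

```text
clock: 8.9
position: [507.7, -257.9, 35.6]
ee_rot: [0.992, 0.128, -0.001, -0.0]
contact_force: [0.9, -0.2, 1.4]
gripper_width: 52.8
grasp_force: 0.0
```

```bash
python3 - <<'E'
from h import *
st();go(509,-258.3,34,104.6)
E
```

```text
t8.9 p [ 507.7 -257.9   35.6] F [ 0.9 -0.2  1.4] w 52.8 g 0.0 j [-0.19  0.51 -0.36  0.   -0.71  2.01]
turn [-0.1  0.1  0.2] shift cm [0.12 0.08 0.16]
```

Emit:
{"op": "drive_tool", "data": {
  "deltas": [
    [[0.1,0.1,0.1],[0,0,0]],
    [[0,0,0],[0,0,0]],
    [[0,0,0],[0,0,0]],
    [[0,0,0],[0,0,0]],
    [[0,0,0],[0,0,0]],
    [[0,0,-0.4],[0,0,0]],
    [[0,0,-0.4],[0,0,0]],
    [[0,0,-0.4],[0,0,0]],
    [[0,0,-0.8],[0,0,0]],
    [[0,0,-2],[0,0,0]],
    [[0,0,-3],[0,0,0]],
    [[0,0,-3],[0,0,0]]
  ],
  "claw": 0
}}

```text
clock: 10.1
position: [509.0, -259.3, 137.3]
ee_rot: [0.992, 0.128, -0.0, 0.0]
contact_force: [0.6, 0.0, -0.2]
gripper_width: 36.2
grasp_force: 62.7
```

```bash
python3 - <<'E'
from h import *
st();d=get_image("top");comp(d);go(523.6,57,130,104.6)
E
```

```text
t10.1 p [ 509.  -259.3  137.3] F [ 0.6  0.  -0.2] w 36.2 g 62.7 j [-0.19  0.38 -0.26  0.   -0.94  2.01]
tray [519.6  24.2 137.5 204.5  83.3] fin [[507.5, -68.9, 54.3, 11.1, 82.6]]
turn [ 0.4 -0.5  0.2] shift cm [  9.1  -30.45   1.34]
```

Emit:
{"op": "drive_tool", "data": {
  "deltas": [
    [[1,-3.4,0],[0,0,0]],
    [[1,-3.4,0],[0,0,0]],
    [[1,-3.4,0],[0,0,0]],
    [[1,-3.4,0],[0,0,0]],
    [[1,-3.4,0],[0,0,0]],
    [[1,-3.4,0],[0,0,0]],
    [[1,-3.4,0],[0,0,0]],
    [[1,-3.4,0],[0,0,0]],
    [[1.1,-3.3,0],[0,0,0]],
    [[0,0,0],[0,0,0]],
    [[0,0,3],[0,0,0]],
    [[0,0,3],[0,0,0]]
  ]
}}

```text
clock: 11.35
position: [520.7, 59.4, 76.5]
ee_rot: [0.992, 0.129, 0.002, -0.0]
contact_force: [0.3, -0.5, -1.7]
gripper_width: 35.8
grasp_force: 62.7
```

```bash
python3 - <<'E'
from h import *
st();d=get_image("top");comp(d);go(523.6,57,34,104.6)
E
```

```text
t11.3 p [520.7  59.4  76.5] F [ 0.3 -0.5 -1.7] w 35.8 g 62.7 j [ 0.42  0.38 -0.44  0.   -0.74  1.4 ]
tray [519.6  24.  137.3 204.5  83.2] fin [[507.8, -69.0, 54.3, 11.1, 82.6], [599.8, 43.8, 32.7, 10.4, 50.9]]
turn [0.  0.4 0.1] shift cm [0.65 0.26 3.69]
```

Emit:
{"op": "drive_tool", "data": {
  "deltas": [
    [[0.3,0.2,1.5],[0,0,0]],
    [[0,0,1.3],[0,0,0]],
    [[0,0,0.8],[0,0,0]],
    [[0,0,0.5],[0,0,0]],
    [[0,0,0],[0,0,0]]
  ]
}}

```text
clock: 11.9
position: [524.0, 57.8, 35.5]
ee_rot: [0.992, 0.128, 0.001, 0.0]
contact_force: [-0.8, -2.0, 1.3]
gripper_width: 36.2
grasp_force: 63.1
```

Emit:
{"op": "drive_tool", "data": {
  "deltas": [
    [[0,0,0],[0,0,0]],
    [[0,0,0],[0,0,0]],
    [[0,0,0],[0,0,0]],
    [[0,0,-1],[0,0,0]],
    [[0,0,-3],[0,0,0]],
    [[0,0,-3],[0,0,0]],
    [[0,0,-3],[0,0,0]],
    [[0,0,0],[0,0,0]]
  ],
  "claw": 5.3
}}

```text
clock: 12.7
position: [526.2, 58.8, 139.6]
ee_rot: [0.992, 0.129, 0.005, -0.001]
contact_force: [-1.1, 0.3, 0.5]
gripper_width: 53.1
grasp_force: 0.0
```

```bash
python3 - <<'E'
from h import *
st();go(441,-276,130,104.6)
E
```

```text
t12.7 p [526.2  58.8 139.6] F [-1.1  0.3  0.5] w 53.1 g 0.0 j [ 0.42  0.31 -0.36  0.   -0.89  1.41]
turn [-0.  -0.6  0.2] shift cm [-16.68  30.25   0.96]
```

Emit:
{"op": "drive_tool", "data": {
  "deltas": [
    [[-1.8,3.4,0],[0,0,0]],
    [[-1.8,3.4,0],[0,0,0]],
    [[-1.8,3.4,0],[0,0,0]],
    [[-1.8,3.4,0],[0,0,0]],
    [[-1.8,3.4,0],[0,0,0]],
    [[-1.8,3.4,0],[0,0,0]],
    [[-1.8,3.4,0],[0,0,0]],
    [[-1.8,3.4,0],[0,0,0]],
    [[-1.9,3.0,0],[0,0,0]],
    [[0,0,0],[0,0,0]],
    [[0,0,3],[0,0,0]],
    [[0,0,2],[0,0,0]]
  ]
}}

```text
clock: 13.9
position: [441.8, -275.4, 83.5]
ee_rot: [0.992, 0.128, -0.0, -0.0]
contact_force: [-0.4, -0.1, -0.5]
gripper_width: 52.9
grasp_force: 0.0
```

Emit:
{"op": "drive_tool", "data": {
  "deltas": [
    [[0,0,0],[0,0,0]],
    [[0,0,0],[0,0,0]]
  ]
}}

```text
clock: 14.1
position: [442.6, -275.4, 84.6]
ee_rot: [0.992, 0.129, -0.0, 0.0]
contact_force: [1.1, -0.1, 0.3]
gripper_width: 53.2
grasp_force: 0.0
```

```bash
python3 - <<'E'
from h import *
st();go(441,-276,34,104.6)
E
```

```text
t14.1 p [ 442.6 -275.4   84.6] F [ 1.1 -0.1  0.3] w 53.2 g 0.0 j [-0.24  0.37 -0.44  0.   -0.76  2.07]
turn [0.  0.  0.2] shift cm [-0.17  0.02  5.06]
```

Emit:
{"op": "drive_tool", "data": {
  "deltas": [
    [[-0.1,0,2],[0,0,0]],
    [[0,0,2],[0,0,0]],
    [[0,0,1],[0,0,0]],
    [[0,0,0],[0,0,0]]
  ]
}}

```text
clock: 14.5
position: [441.3, -275.6, 34.1]
ee_rot: [0.992, 0.128, -0.001, -0.0]
contact_force: [-0.3, -0.7, 0.2]
gripper_width: 52.8
grasp_force: 0.0
```

Emit:
{"op": "drive_tool", "data": {
  "deltas": [
    [[0,0,0],[0,0,0]],
    [[0,0,0],[0,0,0]],
    [[0,0,0],[0,0,0]],
    [[0,0,0],[0,0,0]],
    [[0,0,0],[0,0,0]],
    [[0,0,-0.4],[0,0,0]],
    [[0,0,-0.4],[0,0,0]],
    [[0,0,-0.4],[0,0,0]],
    [[0,0,-0.8],[0,0,0]],
    [[0,0,-2],[0,0,0]],
    [[0,0,-3],[0,0,0]],
    [[0,0,-3],[0,0,0]]
  ],
  "claw": 0
}}

```text
clock: 15.7
position: [440.4, -276.0, 136.0]
ee_rot: [0.992, 0.128, -0.001, -0.0]
contact_force: [1.9, 0.0, 0.0]
gripper_width: 35.8
grasp_force: 62.7
```

```bash
python3 - <<'E'
from h import *
st();d=get_image("top");comp(d);go(458,65,130,104.6)
E
```

```text
t15.7 p [ 440.4 -276.   136. ] F [1.9 0.  0. ] w 35.8 g 62.7 j [-0.25  0.3  -0.38  0.   -0.89  2.07]
tray [504.4  13.8 137.4 204.3  82.7] fin [[493.0, -71.2, 37.0, 9.7, 82.6]]
turn [ 0.4 -0.4  0.2] shift cm [ 10.02 -32.78   1.16]
```

The tray has just been knocked aside, so I'll measure it again and check the jars in it.

Emit:
{"op": "drive_tool", "data": {
  "deltas": [
    [[0,0,0],[0,0,0]],
    [[0,0,0],[0,0,0]],
    [[0,0,0],[0,0,0]]
  ]
}}

```text
clock: 16.05
position: [440.3, -275.7, 133.5]
ee_rot: [0.992, 0.128, -0.001, -0.001]
contact_force: [1.0, -0.4, -0.9]
gripper_width: 35.9
grasp_force: 62.7
```

```bash
python3 - <<'E'
from h import *
st();d=get_image("top");comp(d)
a=d["img"][195:325,230:350,::-1];b=get_image("side")["img"][160:290,160:310,::-1]
cv2.imwrite("pics/g3.png",np.hstack([cv2.resize(a,(370,400)),cv2.resize(b,(430,400))]))
c=np.array([504.4,13.8]);t=np.radians(82.7);ex=np.array([np.cos(t),np.sin(t)]);ey=np.array([-ex[1],ex[0]])
for sx in(33,-33):
  for y in(-66,0,66):
    p=c+sx*ex+y*ey; print(sx,y,p.round(1)); go(*p,130,104.6)
E
```

```text
t16.1 p [ 440.3 -275.7  133.5] F [ 1.  -0.4 -0.9] w 35.9 g 62.7 j [-0.25  0.3  -0.38 -0.   -0.88  2.07]
tray [504.5  13.9 137.6 204.4  82.7] fin [[493.2, -71.2, 37.0, 10.0, 82.6]]
33 -66 [574.1  38.1]
turn [-0.1  0.1  0.1] shift cm [ 20.83 -27.01   0.34]
33 0 [508.6  46.5]
turn [-0.1  0.1  0.1] shift cm [ 14.7  -29.47   0.34]
33 66 [443.1  54.9]
turn [-0.1  0.1  0.1] shift cm [  8.58 -31.93   0.34]
-33 -66 [565.7 -27.3]
turn [-0.1  0.1  0.1] shift cm [ 18.36 -20.89   0.34]
-33 0 [500.2 -18.9]
turn [-0.1  0.1  0.1] shift cm [ 12.24 -23.35   0.34]
-33 66 [434.7 -10.5]
turn [-0.1  0.1  0.1] shift cm [  6.12 -25.81   0.34]
```

View pics/g3.png

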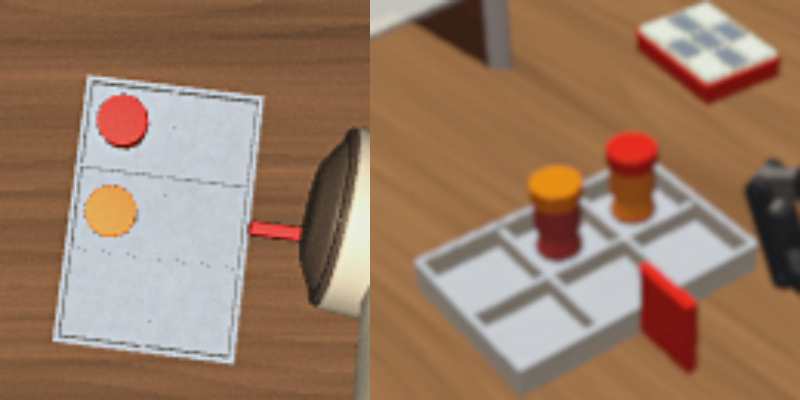

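Red and orange still stand upright in their back compartments (about 122,120 and 110,210 in the left crop). The shifted tray is measured, so I carry the yellow jar on.

Emit:
{"op": "drive_tool", "data": {
  "deltas": [
    [[0.9,-3.5,0],[0,0,0]],
    [[0.9,-3.5,0],[0,0,0]],
    [[0.9,-3.5,0],[0,0,0]],
    [[0.9,-3.5,0],[0,0,0]],
    [[0.9,-3.5,0],[0,0,0]],
    [[0.9,-3.5,0],[0,0,0]],
    [[0.9,-3.5,0],[0,0,0]],
    [[0.9,-3.5,0],[0,0,0]],
    [[1.2,-3.9,0],[0,0,0]],
    [[0,0,0],[0,0,0]],
    [[0,0,3],[0,0,0]],
    [[0,0,3],[0,0,0]]
  ]
}}

```text
clock: 17.35
position: [441.8, 54.4, 73.9]
ee_rot: [0.992, 0.129, 0.001, -0.0]
contact_force: [0.1, 0.7, -1.4]
gripper_width: 36.1
grasp_force: 62.7
```

```bash
python3 - <<'E'
from h import *
st();d=get_image("top");comp(d);go(443,55,34,104.6)
E
```

```text
t17.4 p [441.8  54.4  73.9] F [ 0.1  0.7 -1.4] w 36.1 g 62.7 j [ 0.49  0.28 -0.63  0.   -0.66  1.34]
tray [504.5  13.8 137.3 204.4  82.7] fin [[492.2, -79.1, 52.9, 10.0, 82.6]]
turn [0.1 0.6 0.1] shift cm [ 0.55 -0.11  3.51]
```

Emit:
{"op": "drive_tool", "data": {
  "deltas": [
    [[0.2,0,1.5],[0,0,0]],
    [[0,0,1.2],[0,0,0]],
    [[0,0,0.7],[0,0,0]],
    [[0,0,0.5],[0,0,0]],
    [[0,0,0],[0,0,0]]
  ]
}}

```text
clock: 17.9
position: [443.5, 54.3, 35.2]
ee_rot: [0.992, 0.128, -0.0, 0.0]
contact_force: [0.3, 0.5, -1.0]
gripper_width: 36.5
grasp_force: 62.9
```

Emit:
{"op": "drive_tool", "data": {
  "deltas": [
    [[0,0,0],[0,0,0]],
    [[0,0,0],[0,0,0]],
    [[0,0,0],[0,0,0]],
    [[0,0,-1],[0,0,0]],
    [[0,0,-3],[0,0,0]],
    [[0,0,-3],[0,0,0]],
    [[0,0,-3],[0,0,0]],
    [[0,0,0],[0,0,0]]
  ],
  "claw": 5.3
}}

```text
clock: 18.7
position: [446.3, 55.6, 140.2]
ee_rot: [0.992, 0.129, 0.005, -0.001]
contact_force: [1.1, 0.2, -0.3]
gripper_width: 53.0
grasp_force: 0.0
```

```bash
python3 - <<'E'
from h import *
st();go(525.5,-325.5,130,104.6)
E
```

```text
t18.7 p [446.3  55.6 140.2] F [ 1.1  0.2 -0.3] w 53.0 g 0.0 j [ 0.49  0.18 -0.54  0.   -0.84  1.34]
turn [-0.1 -0.6  0.2] shift cm [-1.94 38.88  1.02]
```

Emit:
{"op": "drive_tool", "data": {
  "deltas": [
    [[-0.2,3.9,0],[0,0,0]],
    [[-0.2,3.9,0],[0,0,0]],
    [[-0.2,3.9,0],[0,0,0]],
    [[-0.2,3.9,0],[0,0,0]],
    [[-0.2,3.9,0],[0,0,0]],
    [[-0.2,3.9,0],[0,0,0]],
    [[-0.2,3.9,0],[0,0,0]],
    [[-0.2,3.9,0],[0,0,0]],
    [[0,3.9,0],[0,0,0]],
    [[0,3.8,0],[0,0,0]],
    [[0,0,2],[0,0,0]],
    [[0,0,2],[0,0,0]]
  ]
}}

```text
clock: 19.9
position: [526.8, -327.2, 95.0]
ee_rot: [0.992, 0.127, 0.0, 0.0]
contact_force: [-0.2, -0.5, -0.1]
gripper_width: 52.9
grasp_force: 0.0
```

Emit:
{"op": "drive_tool", "data": {
  "deltas": [
    [[0,0,1],[0,0,0]],
    [[0,0,0],[0,0,0]],
    [[0,0,0],[0,0,0]]
  ]
}}

```text
clock: 20.2
position: [527.3, -325.7, 86.0]
ee_rot: [0.992, 0.129, 0.0, 0.0]
contact_force: [-0.3, -0.2, 0.1]
gripper_width: 53.0
grasp_force: 0.0
```

```bash
python3 - <<'E'
from h import *
st();go(525.5,-325.5,34,104.6)
E
```

```text
t20.2 p [ 527.3 -325.7   86. ] F [-0.3 -0.2  0.1] w 53.0 g 0.0 j [-0.29  0.51 -0.19  0.   -0.87  2.12]
turn [ 0.  -0.   0.2] shift cm [-0.16 -0.07  5.2 ]
```

Emit:
{"op": "drive_tool", "data": {
  "deltas": [
    [[-0.2,0,2],[0,0,0]],
    [[0,0,2],[0,0,0]],
    [[0,0,1.2],[0,0,0]],
    [[0,0,0],[0,0,0]]
  ]
}}

```text
clock: 20.6
position: [524.4, -325.9, 32.5]
ee_rot: [0.992, 0.128, -0.001, -0.0]
contact_force: [0.8, 0.1, 0.5]
gripper_width: 52.7
grasp_force: 0.0
```

Emit:
{"op": "drive_tool", "data": {
  "deltas": [
    [[0,0,0],[0,0,0]],
    [[0,0,0],[0,0,0]],
    [[0,0,0],[0,0,0]],
    [[0,0,0],[0,0,0]],
    [[0,0,0],[0,0,0]],
    [[0,0,-0.4],[0,0,0]],
    [[0,0,-0.4],[0,0,0]],
    [[0,0,-0.4],[0,0,0]],
    [[0,0,-0.8],[0,0,0]],
    [[0,0,-2],[0,0,0]],
    [[0,0,-3],[0,0,0]],
    [[0,0,-3],[0,0,0]]
  ],
  "claw": 0
}}

```text
clock: 21.8
position: [524.7, -326.5, 135.1]
ee_rot: [0.992, 0.128, -0.0, 0.0]
contact_force: [0.6, -0.2, 0.3]
gripper_width: 36.1
grasp_force: 62.1
```

```bash
python3 - <<'E'
from h import *
st();d=get_image("top");comp(d);go(565.7,-27.3,134,104.6)
E
```

```text
t21.8 p [ 524.7 -326.5  135.1] F [ 0.6 -0.2  0.3] w 36.1 g 62.1 j [-0.29  0.45 -0.14  0.   -0.98  2.12]
tray [504.4  13.9 137.5 204.3  82.7] fin [[492.0, -79.1, 52.9, 9.7, 82.6]]
turn [ 0.5 -0.4  0.2] shift cm [ 11.25 -28.16   0.75]
```

Emit:
{"op": "drive_tool", "data": {
  "deltas": [
    [[1.3,-3.1,0],[0,0,0]],
    [[1.3,-3.1,0],[0,0,0]],
    [[1.3,-3.1,0],[0,0,0]],
    [[1.3,-3.1,0],[0,0,0]],
    [[1.3,-3.1,0],[0,0,0]],
    [[1.3,-3.1,0],[0,0,0]],
    [[1.3,-3.1,0],[0,0,0]],
    [[1.3,-3.1,0],[0,0,0]],
    [[0.9,-3.3,0],[0,0,0]],
    [[0,0,0],[0,0,0]],
    [[0,0,3],[0,0,0]],
    [[0,0,3],[0,0,0]]
  ]
}}

```text
clock: 23.05
position: [563.9, -25.8, 74.5]
ee_rot: [0.992, 0.129, 0.002, -0.0]
contact_force: [-0.9, 0.6, -2.0]
gripper_width: 36.1
grasp_force: 62.2
```

```bash
python3 - <<'E'
from h import *
st();d=get_image("top");comp(d);go(565.7,-27.3,33,104.6)
E
```

```text
t23.1 p [563.9 -25.8  74.5] F [-0.9  0.6 -2. ] w 36.1 g 62.2 j [ 0.24  0.44 -0.34  0.   -0.78  1.59]
tray [524.2 377.4 213.4 158.    0.7] fin [[492.2, -79.1, 52.9, 10.0, 82.6]]
turn [-0.1  0.4  0. ] shift cm [0.57 0.23 3.56]
```

Emit:
{"op": "drive_tool", "data": {
  "deltas": [
    [[0.2,0.1,1.5],[0,0,0]],
    [[0,0,1.2],[0,0,0]],
    [[0,0,0.8],[0,0,0]],
    [[0,0,0.6],[0,0,0]],
    [[0,0,0],[0,0,0]]
  ]
}}

```text
clock: 23.6
position: [565.8, -26.3, 33.6]
ee_rot: [0.992, 0.129, 0.001, 0.0]
contact_force: [-1.0, -0.5, 3.9]
gripper_width: 35.9
grasp_force: 62.6
```

Emit:
{"op": "drive_tool", "data": {
  "deltas": [
    [[0,0,0],[0,0,0]],
    [[0,0,0],[0,0,0]],
    [[0,0,0],[0,0,0]],
    [[0,0,-1],[0,0,0]],
    [[0,0,-3],[0,0,0]],
    [[0,0,-3],[0,0,0]],
    [[0,0,-3],[0,0,0]],
    [[0,0,0],[0,0,0]]
  ],
  "claw": 5.3
}}

```text
clock: 24.4
position: [568.1, -26.0, 137.9]
ee_rot: [0.992, 0.129, 0.005, 0.0]
contact_force: [0.5, -0.2, 0.5]
gripper_width: 53.1
grasp_force: 0.0
```

```bash
python3 - <<'E'
from h import *
st();go(457.5,-343,130,104.6)
E
```

```text
t24.4 p [568.1 -26.  137.9] F [ 0.5 -0.2  0.5] w 53.1 g 0.0 j [ 0.24  0.37 -0.27  0.   -0.92  1.59]
turn [ 0.1 -0.6  0.2] shift cm [-18.7   27.89   0.79]
```

Emit:
{"op": "drive_tool", "data": {
  "deltas": [
    [[-2,3.1,0],[0,0,0]],
    [[-2,3.1,0],[0,0,0]],
    [[-2,3.1,0],[0,0,0]],
    [[-2,3.1,0],[0,0,0]],
    [[-2,3.1,0],[0,0,0]],
    [[-2,3.1,0],[0,0,0]],
    [[-2,3.1,0],[0,0,0]],
    [[-2,3.1,0],[0,0,0]],
    [[-2.4,3.1,0],[0,0,0]],
    [[0,0,0],[0,0,0]],
    [[0,0,3],[0,0,0]],
    [[0,0,2],[0,0,0]]
  ]
}}

```text
clock: 25.6
position: [457.3, -342.7, 81.4]
ee_rot: [0.992, 0.128, -0.0, -0.0]
contact_force: [-0.6, 0.7, -0.3]
gripper_width: 53.3
grasp_force: 0.0
```

Emit:
{"op": "drive_tool", "data": {
  "deltas": [
    [[0,0,0],[0,0,0]],
    [[0,0,0],[0,0,0]]
  ]
}}

```text
clock: 25.8
position: [458.2, -342.7, 82.6]
ee_rot: [0.992, 0.129, -0.0, 0.0]
contact_force: [0.7, -0.1, -0.2]
gripper_width: 52.9
grasp_force: 0.0
```

```bash
python3 - <<'E'
from h import *
st();go(457.5,-343,34,104.6)
E
```

```text
t25.8 p [ 458.2 -342.7   82.6] F [ 0.7 -0.1 -0.2] w 52.9 g 0.0 j [-0.36  0.45 -0.31  0.   -0.81  2.19]
turn [0.  0.  0.2] shift cm [-0.07  0.01  4.86]
```

Emit:
{"op": "drive_tool", "data": {
  "deltas": [
    [[0,0,2],[0,0,0]],
    [[0,0,2],[0,0,0]],
    [[0,0,0.8],[0,0,0]],
    [[0,0,0],[0,0,0]]
  ]
}}

```text
clock: 26.2
position: [458.0, -342.7, 34.3]
ee_rot: [0.992, 0.128, -0.0, -0.0]
contact_force: [-0.9, 0.1, 0.4]
gripper_width: 52.9
grasp_force: 0.0
```

Emit:
{"op": "drive_tool", "data": {
  "deltas": [
    [[0,0,0],[0,0,0]],
    [[0,0,0],[0,0,0]],
    [[0,0,0],[0,0,0]],
    [[0,0,0],[0,0,0]],
    [[0,0,0],[0,0,0]],
    [[0,0,-0.4],[0,0,0]],
    [[0,0,-0.4],[0,0,0]],
    [[0,0,-0.4],[0,0,0]],
    [[0,0,-0.8],[0,0,0]],
    [[0,0,-2],[0,0,0]],
    [[0,0,-3],[0,0,0]],
    [[0,0,-3],[0,0,0]]
  ],
  "claw": 0
}}

```text
clock: 27.4
position: [457.9, -343.2, 136.2]
ee_rot: [0.992, 0.128, -0.0, 0.0]
contact_force: [-0.4, 0.3, -1.7]
gripper_width: 36.5
grasp_force: 62.6
```

```bash
python3 - <<'E'
from h import *
st();d=get_image("top");comp(d);go(434.7,-10.5,134,104.6)
E
```

```text
t27.4 p [ 457.9 -343.2  136.2] F [-0.4  0.3 -1.7] w 36.5 g 62.6 j [-0.36  0.38 -0.26  0.   -0.93  2.19]
tray [504.5  13.8 137.3 204.4  82.7] fin [[492.0, -79.1, 52.9, 9.7, 82.6]]
turn [ 0.5 -0.4  0.2] shift cm [  5.89 -33.03   0.83]
```

Emit:
{"op": "drive_tool", "data": {
  "deltas": [
    [[0.6,-3.6,0],[0,0,0]],
    [[0.6,-3.6,0],[0,0,0]],
    [[0.6,-3.6,0],[0,0,0]],
    [[0.6,-3.6,0],[0,0,0]],
    [[0.6,-3.6,0],[0,0,0]],
    [[0.7,-3.6,0],[0,0,0]],
    [[0.7,-3.6,0],[0,0,0]],
    [[0.7,-3.6,0],[0,0,0]],
    [[0.8,-4.2,0],[0,0,0]],
    [[0,0,0],[0,0,0]],
    [[0,0,3],[0,0,0]],
    [[0,0,3],[0,0,0]]
  ]
}}

```text
clock: 28.65
position: [432.6, -8.0, 75.4]
ee_rot: [0.992, 0.129, 0.003, -0.0]
contact_force: [0.4, -0.6, -1.4]
gripper_width: 36.2
grasp_force: 62.7
```

```bash
python3 - <<'E'
from h import *
st();d=get_image("top");comp(d);go(434.7,-10.5,34,104.6)
E
```

```text
t28.6 p [432.6  -8.   75.4] F [ 0.4 -0.6 -1.4] w 36.2 g 62.7 j [ 0.36  0.26 -0.66  0.   -0.65  1.47]
tray [5.241e+02 3.771e+02 2.135e+02 1.583e+02 5.000e-01] fin [[492.0, -79.1, 52.9, 9.7, 82.6]]
turn [-0.   0.3  0.1] shift cm [0.56 0.26 3.66]
```

Emit:
{"op": "drive_tool", "data": {
  "deltas": [
    [[0.2,0.1,1.5],[0,0,0]],
    [[0,0,1.2],[0,0,0]],
    [[0,0,0.8],[0,0,0]],
    [[0,0,0.6],[0,0,0]],
    [[0,0,0],[0,0,0]]
  ]
}}

```text
clock: 29.2
position: [434.1, -9.3, 34.8]
ee_rot: [0.992, 0.129, 0.001, 0.0]
contact_force: [-2.0, -1.2, 8.4]
gripper_width: 35.8
grasp_force: 63.6
```

Emit:
{"op": "drive_tool", "data": {
  "deltas": [
    [[0,0,0],[0,0,0]],
    [[0,0,0],[0,0,0]],
    [[0,0,0],[0,0,0]],
    [[0,0,-1],[0,0,0]],
    [[0,0,-3],[0,0,0]],
    [[0,0,-3],[0,0,0]],
    [[0,0,-3],[0,0,0]],
    [[0,3,-3],[0,0,0]],
    [[0,4,-3],[0,0,0]],
    [[0,4,0],[0,0,0]],
    [[0,4,0],[0,0,0]],
    [[0,0,0],[0,0,0]]
  ],
  "claw": 5.3
}}

```text
clock: 30.4
position: [472.1, -157.6, 194.1]
ee_rot: [0.992, 0.126, 0.001, 0.0]
contact_force: [-1.6, 0.3, -0.1]
gripper_width: 52.9
grasp_force: 0.0
```

```bash
python3 - <<'E'
from h import *
st();d=get_image("top");comp(d)
a=d["img"][195:325,90:350,::-1]
cv2.imwrite("pics/g4.png",cv2.resize(a,(800,400)))
E
```

```text
t30.4 p [ 472.1 -157.6  194.1] F [-1.6  0.3 -0.1] w 52.9 g 0.0 j [ 0.01  0.2  -0.36  0.   -1.01  1.82]
tray [5.241e+02 3.771e+02 2.135e+02 1.583e+02 5.000e-01] fin []
```

View pics/g4.png

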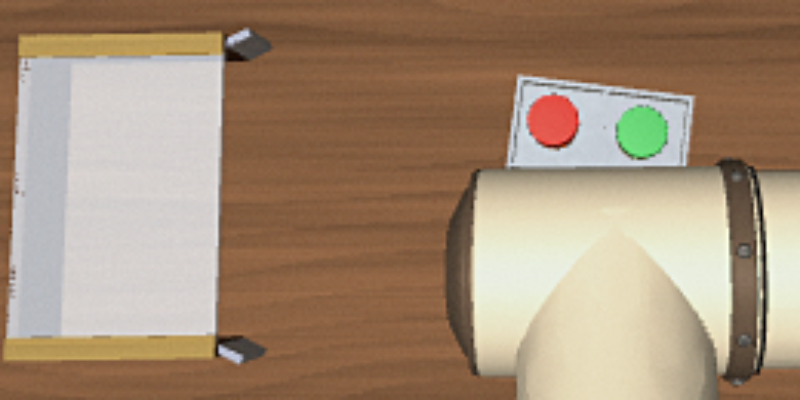

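The top crop shows red and green standing in the tray; the arm hides the rest. I turn the wrist for the fin and pull the arm aside.

Emit:
{"op": "drive_tool", "data": {
  "deltas": [
    [[0,4,0],[0,0,0]],
    [[0,4,0],[0,0,0]],
    [[0,4,0],[0,0,0]],
    [[0,4,0],[0,0,0]],
    [[0,0,0],[0,0,8]],
    [[0,0,0],[0,0,8]],
    [[0,0,0],[0,0,8]],
    [[0,0,0],[0,0,8]],
    [[0,0,0],[0,0,8]],
    [[0,0,0],[0,0,8]],
    [[0,0,0],[0,0,8]],
    [[0,0,0],[0,0,8]]
  ]
}}

```text
clock: 31.65
position: [512.1, -307.5, 193.7]
ee_rot: [0.908, -0.419, -0.0, -0.0]
contact_force: [0.1, -0.1, -0.6]
gripper_width: 53.3
grasp_force: 0.0
```

Emit:
{"op": "drive_tool", "data": {
  "deltas": [
    [[0,0,0],[0,0,8]],
    [[0,0,0],[0,0,8]],
    [[0,0,0],[0,0,8]],
    [[0,0,0],[0,0,8]],
    [[0,0,0],[0,0,8]],
    [[0,0,0],[0,0,8]],
    [[0,0,0],[0,0,0]]
  ],
  "claw": 4
}}

```text
clock: 32.35
position: [512.1, -307.7, 193.7]
ee_rot: [-0.661, 0.75, 0.0, 0.0]
contact_force: [1.5, -0.0, -0.1]
gripper_width: 40.0
grasp_force: 0.0
```

```bash
python3 - <<'E'
from h import *
st();d=get_image("top");comp(d)
a=d["img"][195:325,90:350,::-1];b=get_image("side")["img"][140:300,100:320,::-1]
cv2.imwrite("pics/g5.png",np.vstack([cv2.resize(a,(600,300)),cv2.resize(b,(412,300))[:, :].copy() if 0 else cv2.copyMakeBorder(cv2.resize(b,(412,300)),0,0,0,188,0)]))
go(491.5,-85.5,150,-7.3)
E
```

```text
t32.4 p [ 512.1 -307.7  193.7] F [ 1.5 -0.  -0.1] w 40.0 g 0.0 j [-0.27  0.37 -0.12 -0.   -1.09  0.15]
tray [504.5  14.  137.8 204.4  82.7] fin [[492.0, -79.1, 52.9, 9.7, 82.6]]
turn [0.  0.  0.3] shift cm [-21.82   4.88   4.36]
```

View pics/g5.png

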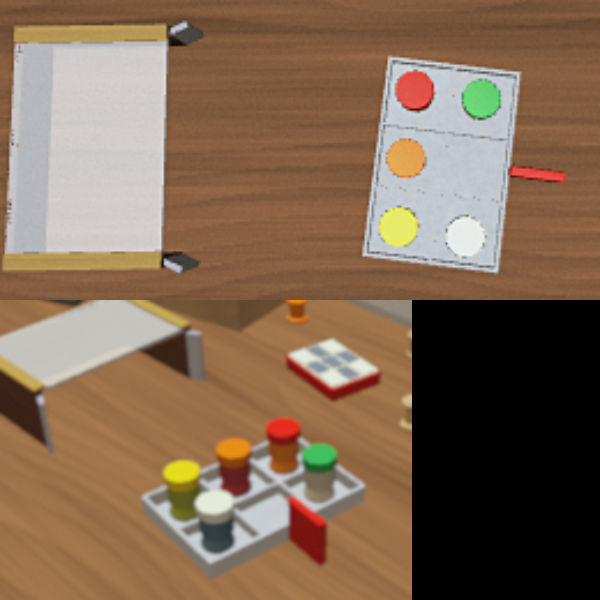

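All five jars stand upright, one to a compartment: back row red, orange, yellow, front row green and white. Next I grip the fin.

Emit:
{"op": "drive_tool", "data": {
  "deltas": [
    [[-3.6,0.8,1],[0,0,0.3]],
    [[-3.6,0.8,1],[0,0,0]],
    [[-3.6,0.8,1],[0,0,0]],
    [[-3.6,0.8,1],[0,0,0]],
    [[-3.6,0.8,1],[0,0,0]],
    [[-3.7,0.9,1],[0,0,0]],
    [[0,0,2],[0,0,0]],
    [[0,0,2],[0,0,0]],
    [[0,0,0],[0,0,0]],
    [[0,0,0],[0,0,0]]
  ]
}}

```text
clock: 33.45
position: [492.1, -87.4, 93.7]
ee_rot: [-0.66, 0.752, -0.0, -0.0]
contact_force: [0.5, 0.6, 0.8]
gripper_width: 39.7
grasp_force: 0.0
```

```bash
python3 - <<'E'
from h import *
st();go(491.8,-85.2,21,-7.3)
E
```

```text
t33.5 p [492.1 -87.4  93.7] F [0.5 0.6 0.8] w 39.7 g 0.0 j [ 0.15  0.33 -0.48  0.   -0.77 -0.28]
turn [ 0.  -0.  -0.2] shift cm [-0.21  0.06  7.27]
```

Emit:
{"op": "drive_tool", "data": {
  "deltas": [
    [[-0.2,0,2],[0,0,0]],
    [[0,0,2],[0,0,0]],
    [[0,0,2],[0,0,0]],
    [[0,0,1.2],[0,0,0]],
    [[0,0,0],[0,0,0]]
  ]
}}

```text
clock: 33.95
position: [492.0, -85.8, 21.0]
ee_rot: [-0.659, 0.752, 0.0, -0.001]
contact_force: [-1.1, -0.5, -0.1]
gripper_width: 40.1
grasp_force: 0.0
```

Emit:
{"op": "drive_tool", "data": {
  "deltas": [
    [[0,0,0],[0,0,0]],
    [[0,0,0],[0,0,0]],
    [[0,0,0],[0,0,0]],
    [[0,0,0],[0,0,0]],
    [[0,0,0],[0,0,0]],
    [[0,0,0],[0,0,0]]
  ],
  "claw": 0
}}

```text
clock: 34.55
position: [492.1, -85.6, 22.6]
ee_rot: [-0.66, 0.752, -0.0, -0.0]
contact_force: [-2.7, 0.7, 6.8]
gripper_width: 9.3
grasp_force: 59.1
```

```bash
python3 - <<'E'
from h import *
st();go(523.8,70,21,0.5)
E
```

```text
t34.5 p [492.1 -85.6  22.6] F [-2.7  0.7  6.8] w 9.3 g 59.1 j [ 0.15  0.44 -0.55  0.   -0.58 -0.28]
turn [-0. -0. -8.] shift cm [-15.53  -3.31   0.16]
```

Emit:
{"op": "drive_tool", "data": {
  "deltas": [
    [[-0.2,0,-0.1],[0,0,-0.5]],
    [[-0.4,0,0],[0,0,-1]],
    [[-0.6,0,0],[0,0,-1]],
    [[-0.8,0,0],[0,0,-1]],
    [[-1,-0.2,0],[0,0,-1]],
    [[-1,-0.2,0],[0,0,-1]],
    [[-1,-0.2,0],[0,0,-1]],
    [[-1,-0.2,0],[0,0,-1]],
    [[-1,-0.2,0],[0,0,-0.5]],
    [[-1,-0.2,0],[0,0,0]],
    [[-0.7,-0.2,0],[0,0,0]],
    [[-0.3,0,0],[0,0,0]]
  ]
}}

```text
clock: 35.75
position: [509.9, 4.5, 22.6]
ee_rot: [0.711, -0.704, 0.0, 0.0]
contact_force: [-0.3, -5.6, 4.3]
gripper_width: 9.1
grasp_force: 59.3
```

```bash
python3 - <<'E'
from h import *
st();go(523.8,70,21,0.5)
d=get_image("top");comp(d)
E
```

```text
t35.8 p [509.9   4.5  22.6] F [-0.3 -5.6  4.3] w 9.1 g 59.3 j [ 0.33  0.45 -0.52  0.   -0.6  -0.32]
turn [ 0.  -0.   0.1] shift cm [-6.53 -1.45  0.16]
tray None fin []
```

Emit:
{"op": "drive_tool", "data": {
  "deltas": [
    [[-0.3,-0.1,0],[0,0,0]],
    [[-0.7,-0.2,0],[0,0,0]],
    [[-1,-0.2,0],[0,0,0]],
    [[-1,-0.2,0],[0,0,0]],
    [[-1,-0.2,0],[0,0,0]],
    [[-1,-0.2,0],[0,0,0]],
    [[-0.7,-0.2,0],[0,0,0]],
    [[-0.5,-0.1,0],[0,0,0]],
    [[-0.2,0,0],[0,0,0]],
    [[0,0,0],[0,0,0]]
  ]
}}

```text
clock: 36.8
position: [523.1, 68.1, 22.6]
ee_rot: [0.71, -0.704, -0.0, 0.0]
contact_force: [-0.7, -4.6, 4.7]
gripper_width: 9.3
grasp_force: 59.5
```

```bash
python3 - <<'E'
from h import *
st();go(522.3,253,21,0.5)
d=get_image("top");cv2.imwrite("pics/g6a.png",d["img"][:,:,::-1]);np.save("t6.npy",d["img"])
e=get_image("side")
cv2.imwrite("pics/g6.png",np.hstack([cv2.resize(d["img"][190:330,80:280,::-1],(400,280)),cv2.resize(e["img"][100:310,60:360,::-1],(400,280))]))
E
```

```text
t36.8 p [523.1  68.1  22.6] F [-0.7 -4.6  4.7] w 9.3 g 59.5 j [ 0.44  0.47 -0.48  0.   -0.62 -0.43]
turn [ 0. -0. -0.] shift cm [-18.49  -0.08   0.16]
```

View pics/g6.png

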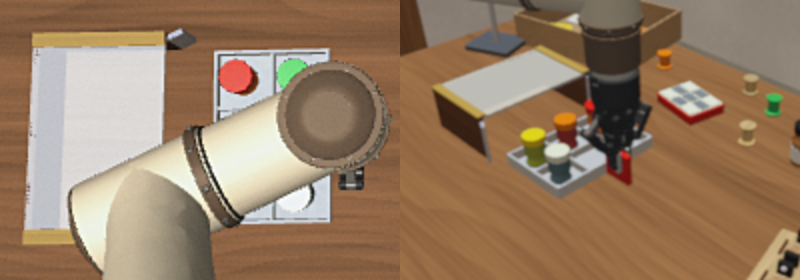

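The tray is squared up in front of the bay with the jars upright. I check its lateral fit numerically in the same view.

```bash
python3 - <<'E'
from h import *
d=get_image("top");H=hsv(d);g=H[...,1].astype(float)
def edge(cols,r0,r1,z,sign):
    P=[]
    for u in cols:
        s=g[r0:r1,u]; k=np.argmax(sign*np.diff(s)); 
        lo,hi=s[k-1:k+3].min(),s[k-1:k+3].max(); t=(lo+hi)/2
        rr=r0+np.interp(t,*( (s[k-1:k+3][::-1],np.arange(k+2,k-2,-1)) if s[k]>s[k+1] else (s[k-1:k+3],np.arange(k-1,k+3))))
        P.append(ray(d,(u,rr),z)[0,:2])
    P=np.array(P); f=np.polyfit(P[:,1],P[:,0],1); return f,P[:,1].mean().round(1),np.polyval(f,P[:,1].mean()).round(1),np.round(np.degrees(-f[0]),2),np.round(np.std(P[:,0]-np.polyval(f,P[:,1])),2)
print("far edge",edge(range(190,240),206,222,22,-1)[1:])
print("near edge",edge(range(222,242),292,308,22,1)[1:])
m=((H[...,0]>18)&(H[...,0]<26)&(g>120)&(H[...,2]>140)); m[:190]=0; m[:, :80]=0; m[:,200:]=0
for u in (100,110,140,155,158):
    c=np.where(m[:260,u])[0]; e=np.where(m[260:,u])[0]+260
    print(u,[ray(d,(u,r),81)[0,:2].round(1).tolist() for r in ([c.min()-.5,c.max()+.5] if len(c) else [])+([e.min()-.5,e.max()+.5] if len(e) else [])])
E
```

```text
far edge (np.float64(171.5), np.float64(625.0), np.float64(1.01), np.float64(0.5))
near edge (np.float64(129.0), np.float64(421.9), np.float64(0.89), np.float64(0.25))
100 [[635.8, 419.7], [622.2, 418.9], [420.3, 408.0], [405.4, 407.2]]
110 [[637.9, 397.3], [622.1, 396.5], [420.1, 386.3], [405.3, 385.5]]
140 [[637.5, 329.9], [621.7, 329.3]]
155 [[637.3, 296.2], [621.5, 295.7]]
158 [[637.3, 289.5], [623.7, 289.0]]
```

Emit:
{"op": "drive_tool", "data": {
  "deltas": [
    [[-0.3,0.1,0],[0,0,0.3]],
    [[-0.6,0.1,0],[0,0,0.3]],
    [[-0.8,0,0],[0,0,0]],
    [[-0.8,0,0],[0,0,0]],
    [[-0.8,0,0],[0,0,0]],
    [[-0.8,0,0],[0,0,0]],
    [[-0.8,0,0],[0,0,0]],
    [[-0.8,0,0],[0,0,0]],
    [[-0.8,0,0],[0,0,0]],
    [[-0.8,0,0],[0,0,0]],
    [[-0.5,0,0],[0,0,0]],
    [[-0.2,0,0],[0,0,0]]
  ]
}}

```text
clock: 38.15
position: [521.4, 147.8, 22.6]
ee_rot: [-0.706, 0.708, -0.0, -0.001]
contact_force: [-0.6, -6.8, 5.5]
gripper_width: 8.9
grasp_force: 59.6
```

```bash
python3 - <<'E'
from h import *
s=arm.read_state();print(np.round(s["wrist_torque"],2))
st();go(520.8,253,21,0)
e=get_image("side")
cv2.imwrite("pics/g7.png",cv2.resize(e["img"][100:310,60:360,::-1],(800,560)))
E
```

```text
[-1.97 -0.1  -0.05]
t38.1 p [521.4 147.8  22.6] F [-0.6 -6.8  5.5] w 8.9 g 59.6 j [ 0.58  0.49 -0.44  0.   -0.64 -0.58]
turn [ 0.  -0.1 -0.1] shift cm [-10.52   0.06   0.16]
```

View pics/g7.png

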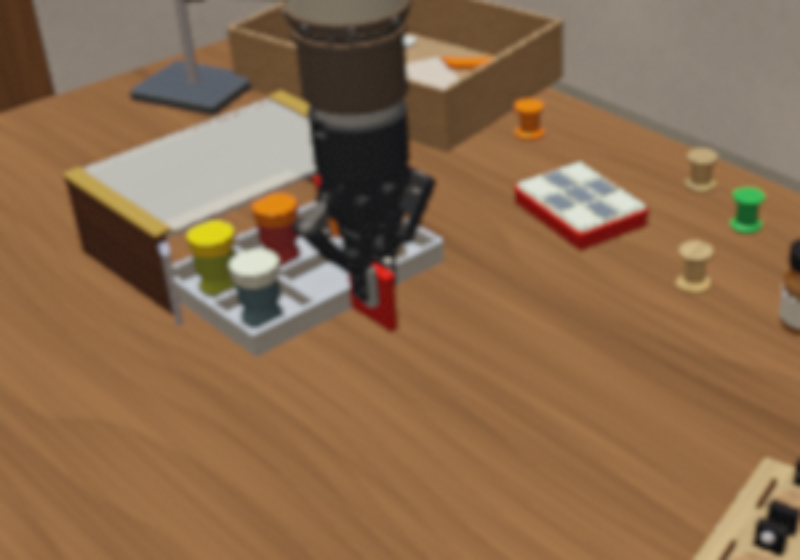

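The tray's leading edge is entering between the guide plates (about 170,280 in the crop), the jars are upright and the force is only about 7 N of friction.

Emit:
{"op": "drive_tool", "data": {
  "deltas": [
    [[-0.3,0,0],[0,0,0]],
    [[-0.6,0,0],[0,0,0]],
    [[-0.8,0,0],[0,0,0]],
    [[-0.8,0,0],[0,0,0]],
    [[-0.8,0,0],[0,0,0]],
    [[-0.8,0,0],[0,0,0]],
    [[-0.8,0,0],[0,0,0]],
    [[-0.8,0,0],[0,0,0]],
    [[-0.8,0,0],[0,0,0]],
    [[-0.8,0,0],[0,0,0]],
    [[-0.8,0,0],[0,0,0]],
    [[-0.4,0,0],[0,0,0]]
  ]
}}

```text
clock: 39.4
position: [521.4, 232.5, 22.6]
ee_rot: [-0.706, 0.708, -0.0, -0.001]
contact_force: [-0.1, -7.7, 5.9]
gripper_width: 9.2
grasp_force: 59.7
```

Emit:
{"op": "drive_tool", "data": {
  "deltas": [
    [[-0.3,0,0],[0,0,0]],
    [[-0.2,0,0],[0,0,0]],
    [[-0.2,0,0],[0,0,0]],
    [[-0.1,0,0],[0,0,0]],
    [[0,0,0],[0,0,0]]
  ]
}}

```text
clock: 39.9
position: [521.4, 240.0, 22.6]
ee_rot: [-0.706, 0.708, -0.0, -0.001]
contact_force: [0.2, -7.2, 5.4]
gripper_width: 8.8
grasp_force: 59.7
```

```bash
python3 - <<'E'
from h import *
s=arm.read_state();print(np.round(s["wrist_torque"],2))
st();go(520.8,253,21,0)
E
```

```text
[-1.76 -0.02  0.  ]
t39.9 p [521.4 240.   22.6] F [ 0.2 -7.2  5.4] w 8.8 g 59.7 j [ 0.71  0.53 -0.36  0.   -0.68 -0.72]
turn [ 0.1 -0.1 -0.2] shift cm [-1.3   0.06  0.16]
```

Emit:
{"op": "drive_tool", "data": {
  "deltas": [
    [[-0.2,0,0],[0,0,0]],
    [[-0.2,0,0],[0,0,0]],
    [[-0.2,0,0],[0,0,0]],
    [[-0.2,0,0],[0,0,0]],
    [[-0.1,0,0],[0,0,0]],
    [[0,0,0],[0,0,0]]
  ]
}}

```text
clock: 40.5
position: [521.4, 249.0, 22.6]
ee_rot: [-0.706, 0.708, -0.0, -0.001]
contact_force: [-0.1, -6.8, 6.2]
gripper_width: 9.0
grasp_force: 59.7
```

Emit:
{"op": "drive_tool", "data": {
  "deltas": [
    [[-0.1,0,0],[0,0,0]],
    [[-0.1,0,0],[0,0,0]],
    [[-0.1,0,0],[0,0,0]],
    [[0,0,0],[0,0,0]]
  ]
}}

```text
clock: 40.9
position: [521.4, 251.1, 22.6]
ee_rot: [-0.706, 0.708, -0.0, -0.002]
contact_force: [0.5, -10.4, 7.1]
gripper_width: 9.2
grasp_force: 59.7
```

Emit:
{"op": "drive_tool", "data": {
  "deltas": [
    [[-0.1,0,0],[0,0,0]],
    [[-0.1,0,0],[0,0,0]],
    [[0,0,0],[0,0,0]]
  ]
}}

```text
clock: 41.2
position: [521.3, 251.1, 22.6]
ee_rot: [-0.706, 0.708, -0.001, -0.003]
contact_force: [2.9, -15.9, 8.4]
gripper_width: 9.2
grasp_force: 59.9
```

```bash
python3 - <<'E'
from h import *
st();d=get_image("top");e=get_image("side")
cv2.imwrite("pics/g8.png",np.hstack([cv2.resize(d["img"][190:330,80:200,::-1],(360,420)),cv2.resize(e["img"][110:260,70:230,::-1],(440,420))]))
E
```

```text
t41.2 p [521.3 251.1  22.6] F [  2.9 -15.9   8.4] w 9.2 g 59.9 j [ 0.73  0.54 -0.34  0.   -0.69 -0.74]
```

View pics/g8.png

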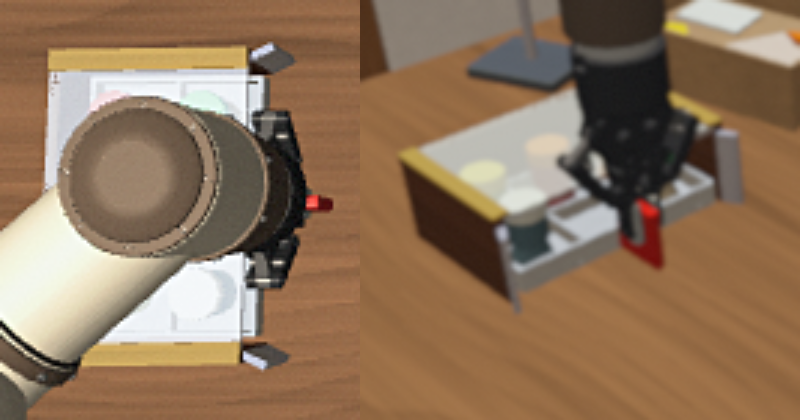

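Emit:
{"op": "drive_tool", "data": {
  "deltas": [
    [[-0.1,0,0],[0,0,0]],
    [[-0.1,0,0],[0,0,0]],
    [[0,0,0],[0,0,0]]
  ]
}}

```text
clock: 41.6
position: [521.4, 251.3, 22.6]
ee_rot: [-0.706, 0.708, -0.001, -0.005]
contact_force: [4.9, -21.5, 8.4]
gripper_width: 9.3
grasp_force: 60.0
```

```bash
python3 - <<'E'
from h import *
st();print(np.round(arm.read_state()["wrist_torque"],2))
d=get_image("top")
g=d["img"][:,:,:].astype(int)
for r in (224,290,298): print(r,[tuple(x) for x in g[r,155:178].tolist()])
for u in range(160,172): print(u,ray(d,(u+.5,290),22)[0,1].round(1),ray(d,(u+.5,290),81)[0,1].round(1))
E
```

```text
t41.6 p [521.4 251.3  22.6] F [  4.9 -21.5   8.4] w 9.3 g 60.0 j [ 0.73  0.54 -0.34  0.01 -0.7  -0.74]
[-5.48 -1.8   0.25]
224 [(202, 215, 216), (219, 219, 221), (227, 230, 232), (240, 244, 248), (240, 244, 248), (241, 246, 249), (249, 253, 255), (149, 151, 154), (217, 224, 228), (221, 225, 230), (221, 227, 230), (229, 235, 243), (163, 169, 170), (84, 80, 73), (94, 82, 69), (155, 106, 74), (153, 105, 71), (152, 108, 75), (149, 107, 72), (147, 101, 69), (152, 108, 75), (150, 106, 73), (151, 106, 73)]
290 [(201, 211, 220), (203, 212, 219), (201, 212, 217), (232, 236, 242), (247, 251, 255), (190, 195, 198), (185, 188, 194), (216, 224, 228), (219, 225, 229), (231, 237, 244), (167, 172, 174), (85, 83, 76), (94, 83, 68), (167, 116, 80), (165, 117, 81), (163, 116, 81), (162, 114, 79), (162, 115, 78), (162, 114, 78), (164, 117, 80), (164, 115, 80), (165, 120, 82), (162, 114, 79)]
298 [(238, 242, 246), (238, 242, 246), (240, 244, 247), (240, 244, 249), (249, 253, 255), (154, 153, 156), (216, 223, 229), (220, 225, 231), (220, 225, 231), (232, 240, 245), (131, 131, 129), (76, 73, 67), (117, 95, 74), (154, 107, 71), (158, 113, 77), (153, 106, 72), (155, 110, 78), (152, 107, 72), (153, 110, 75), (155, 111, 76), (159, 111, 79), (153, 108, 72), (154, 109, 74)]
160 293.6 277.5
161 291.3 275.4
162 289.0 273.2
163 286.7 271.0
164 284.4 268.8
165 282.0 266.6
166 279.7 264.4
167 277.4 262.3
168 275.1 260.1
169 272.8 257.9
170 270.5 255.7
171 268.2 253.5
```

Measured against the roof's front edge, the tray front wall sits about 4 mm inside, which is home, and the contact force confirms the back stop. I unload and release.

Emit:
{"op": "drive_tool", "data": {
  "deltas": [
    [[0.1,0,0],[0,0,0]],
    [[0.1,0,0],[0,0,0]],
    [[0.1,0,0],[0,0,0]],
    [[0,0,0],[0,0,0]]
  ]
}}

```text
clock: 42.05
position: [521.5, 251.3, 22.6]
ee_rot: [-0.706, 0.708, -0.001, -0.002]
contact_force: [2.0, -11.7, 5.9]
gripper_width: 8.9
grasp_force: 59.8
```

Emit:
{"op": "drive_tool", "data": {
  "deltas": [
    [[0,0,0],[0,0,0]],
    [[0,0,0],[0,0,0]],
    [[0,0,0],[0,0,0]],
    [[0,0,0],[0,0,0]],
    [[0,0,-1],[0,0,0]],
    [[0,0,-2],[0,0,0]],
    [[0,0,-3],[0,0,0]],
    [[0,0,-3],[0,0,0]],
    [[0,0,-3],[0,0,0]],
    [[0,0,-3],[0,0,0]],
    [[3,0,-2],[0,0,0]],
    [[4,0,0],[0,0,0]]
  ],
  "claw": 4
}}

```text
clock: 43.25
position: [523.7, 185.8, 196.7]
ee_rot: [0.707, -0.707, 0.001, -0.004]
contact_force: [0.9, -0.6, -0.5]
gripper_width: 40.2
grasp_force: 0.0
```

Emit:
{"op": "drive_tool", "data": {
  "deltas": [
    [[4,0,0],[0,0,0]],
    [[4,0,0],[0,0,0]],
    [[4,0,0],[0,0,0]],
    [[4,0,0],[0,0,0]],
    [[4,0,0],[0,0,0]],
    [[4,0,0],[0,0,0]],
    [[4,0,0],[0,0,0]],
    [[4,0,0],[0,0,0]],
    [[4,0,0],[0,0,0]],
    [[0,0,0],[0,0,0]]
  ]
}}

```text
clock: 44.25
position: [520.4, -179.3, 192.9]
ee_rot: [-0.704, 0.71, -0.0, 0.0]
contact_force: [-1.0, 0.9, 0.8]
gripper_width: 40.2
grasp_force: 0.0
```

```bash
python3 - <<'E'
from h import *
st();d=get_image("top");e=get_image("side")
g=d["img"].astype(int)
for r in (224,250,290,298): print(r,g[r,157:171].mean(1).round().tolist())
cv2.imwrite("pics/g9.png",np.hstack([cv2.resize(d["img"][90:330,80:350,::-1],(400,356)),cv2.resize(e["img"][90:310,70:400,::-1],(400,356))]))
E
```

```text
t44.2 p [ 520.4 -179.3  192.9] F [-1.   0.9  0.8] w 40.2 g 0.0 j [-0.04  0.29 -0.24  0.   -1.04  0.03]
224 [211.0, 231.0, 231.0, 230.0, 240.0, 133.0, 197.0, 203.0, 204.0, 212.0, 147.0, 68.0, 72.0, 99.0]
250 [228.0, 228.0, 231.0, 237.0, 169.0, 171.0, 200.0, 205.0, 208.0, 184.0, 76.0, 63.0, 103.0, 102.0]
290 [189.0, 221.0, 240.0, 172.0, 170.0, 199.0, 200.0, 215.0, 152.0, 72.0, 72.0, 103.0, 106.0, 109.0]
298 [228.0, 231.0, 239.0, 135.0, 197.0, 209.0, 201.0, 214.0, 109.0, 63.0, 72.0, 103.0, 99.0, 98.0]
```

View pics/g9.png

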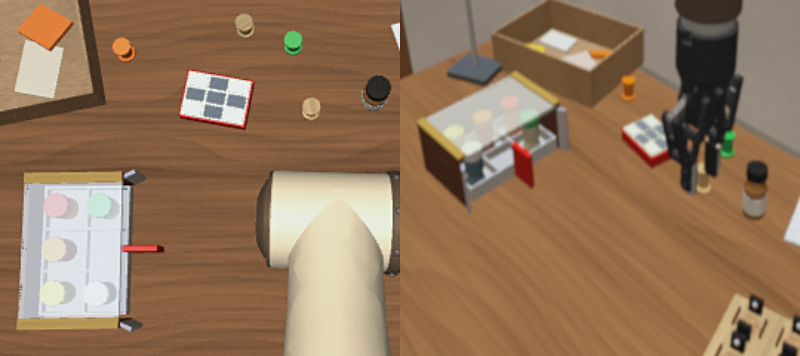

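The tray is home with all five jars upright inside, only the red handle (about 142,248) sticks out, and the spool, bottle and fly box have not moved. Handing in.

```bash
python3 -c "
from bench import arm
print(arm.job_done())"
```

```text
the job is handed in; nothing more can be done
None
```

All five jars present (the blue one was absent) stand upright in the tray, one to a compartment, and the tray is fully home in the bay with only its red handle out; the spool, bottle and fly box were not touched, and the job was handed in at about 44 s.

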